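Turn the bench binder on to its next section

TASK

Turn the open procedures binder on by one section: with a fingertip under the index tab of the uppermost divider, the stiff leaf that stands a little raised on the robot's right of the rings, push it up and over the rings and right down until it lies flat on the pages at the left. Only push the leaf, gently: do not pinch it. Turn no other leaf, leave the binder and the specimen cups and tip rack beside it where they are, and finish clear of everything.

Things in the scene. Friction and masses are not known exactly. Their poses are not given: they have to be found in the camera images.
- binder: A5 ring binder lying open, loose, about 1.3 kg. Blue cover 432 mm wide (its y), 236 mm along the spine (its x), 4 mm thick. Origin: under the middle of the spine, on the bench. x runs along the spine away from the robot, y to the left-hand pages, z up. On each side a block of pages, upper face 31 mm above the bench, reaches 17 to 165 mm from the spine line and 105 mm either way along it.
- binder_rings (a point): Middle of the rings' centre line, 36 mm straight above the binder's origin (frame as the binder's); the dividers turn about this line, which runs along x. Four round steel rings, 50 mm in diameter, stand about it at x = 32 and 78 mm either way; their tops are 63 mm above the bench.
- binder_left (a point): Point on the left-hand side, 110 mm from the spine line, on the upper face (34 mm above the bench) of a divider turned earlier, whose tab is at the end far from the robot. The divider to be turned comes to lie on this.
- divider (a joint): Angle of the uppermost divider about the rings' centre line (rad): 0 = flat on the right-hand pages, 1.57 upright, 3.14 = flat on the left-hand pages (its stop). It starts raised by 0.06 to 0.35. Its holes are tight on the rings: it stays at whatever angle it is left at and does not fall by itself; about 1 N at the tab turns it.
- divider_tab (a point): Middle of the outer edge of its tab, 186 mm from the rings' centre line, at half thickness. The leaf is a rigid grey sheet 3 mm thick, 210 mm along the spine, from 17 to 172 mm out; the tab, 50 mm long, projects in the middle of that edge. Beneath it is only the cover, out to 216 mm. The frame turns with the leaf: x along the spine, y from tab to rings, z up when flat on the right.
- next_divider (a joint): Angle of the divider lying next below on the right (rad), 0 = flat; to be left at 0. Same leaf, but its tab is at the end nearer the robot, 68 mm along the spine from the middle; its upper face is 34 mm above the bench.
- cup_red: Bystander: specimen cup, white with a red screw cap, 62 mm in diameter, 72 mm high, standing loose. Origin: centre of its underside.
- cup_blue: Bystander: smaller specimen cup, white with a blue screw cap, 52 mm in diameter, 64 mm high, standing loose. Origin: centre of its underside.
- tip_rack: Bystander: black pipette-tip rack, 112 x 78 mm, 34 mm high, loose. Origin: centre of its underside.

How it is judged:
By the outcome, as a careful person would: the job done as asked, in the order asked, and still so for the second after the job is handed in, with the robot touching nothing.
It also fails if it takes over 54 s, if anything falls off the work surface, if the arm or the gripper's body presses on something with over 40 N, if the wrist force passes 120 N, or if a joint passes its speed limit or range.

ROBOT

A 7-joint arm with a two-finger parallel gripper is mounted at the origin on the work surface. World frame = base frame: x ahead of the robot, y to its left, z up, the work surface at z = 0. Lengths are in m, angles in degrees, forces in N, time in s.
With the tool pointing down it reaches from about 0.425 to 0.875 m from the base axis. Payload 4.7 kg.
Tool frame: the origin (TCP) lies at the very end of the fingers, on their centre line; the grasp point (between the pads) lies env.grip_point_offset behind it (env.grip_point_offset is the distance from the TCP to the grasp point, in m); z points along the fingers, y is the direction in which the jaws open and shut (so a half turn about z gives the same grasp; the last joint's range is limited). The gripper opens to 87 mm and grips with 3 to 60 N. Pads are 19 mm wide; open, the fingers measure 117 mm over their backs; the gripper's body (75 mm by 190 mm) begins 51 mm behind the grasp point.
Start: joints at [-62.905, 18.392, -4.016, 83.108, 1.295, 78.541, -3.26], TCP at [0.288, 0.583, 0.223] pointing down, gripper open.
Joint ranges: [-163.93, 163.93], [-17.29, 119.83], [-79.2, 71.16], [3.27, 140.29], [-89.18, 269.18], [5.43, 117.66], [-154.24, 154.24]. Speed limits (degrees/s): [147.25, 147.25, 180, 180, 180, 180, 180].

INTERFACE

Orientations are given as [roll, pitch, yaw] about the fixed x, y, z axes, in that order (R = Rz(yaw) Ry(pitch) Rx(roll)).
In Python, from cell import env gives the robot as it stands.
- The arm moves only by the tool send_rows, never from a script. Its argument "plan" is a list of rows, each a list of 7 numbers: the finger opening in mm, from 0 to 87, then the shift along the tool's x, y, z in mm, then the turn, a rotation vector about the tool's x, y, z in rad. A call has 1 to 12 rows; each row shifts and turns the commanded pose from where the row before left it, along the tool's axes as they then stand; what a row does not reach is not made up. A row lasts 1/10 s, in which the tool goes at most 50 mm and 8.59 degrees, less where a joint would pass 70% of its speed; a pose out of reach is approached as far as the arm can. A call is refused whole if a number of a shift passes 50 or a number of a turn 0.15, either way. A call with a gripper value outside its range is refused whole. The fingers move at their own pace and stop on an object; "grip_force" is the grip in N (left out, the last holds). Time passes only in rows, so rows that do not move let the fingers close. It gives the time, the measured TCP pose, the force and the opening at its end, in the units of the state.
- env.get_obs(): the state, without advancing time (a new reading comes with each control period).
- env.read_camera(name): name is "scene" or "top" or "wrist"; returns the picture (384x512x3 uint8, red, green, blue); there is no depth.
- env.get_calibration(name): a dict with "fx", "fy", "cx", "cy" (pixels), "extrinsics" (4x4, takes a point from camera to world coordinates). Camera axes: x right, y down, z forward; pixel columns grow to the right and rows downward; lengths in m; the calibration is good to about 2 mm. A picture is of the moment at which its call begins: read the wrist's pose just before it. get_calibration takes no time and is no camera call; for the wrist camera it gives the pose at the moment of the call.
- env.sign_off(): hands the job in, once; it reports no verdict.
Trained networks look in the newest picture that a camera, given by its name, has taken for a name from the list of things; names that differ only in an ending like _2 or _b are one class to them, and where a whole thing is asked for, a point or a joint stands for the part that bears it (a point fixed in the world has none). Each returns a list of dicts, best first, with "confidence" (0 to 1); they miss things now and then, are a little off and sometimes report something else, mostly with a low value. They report only what shows in the picture. A call takes as long as a camera call.
- env.regions_of(camera, query): "region" (384x512 bool, what is visible of it) and "rect" ([left, top, right, bottom] in pixels, round what is visible of it).
The state is a dict: "time_s": time; "qpos": joint angles; "joint_velocities": joint speeds; "effort": joint torques, N m; "tool_pos": TCP position; "tool_rot": TCP orientation; "force": force on the tool from outside, world axes, zero at the start; "wrist_torque": the same for the moment, N m; "grip_width": finger opening in m.
Only numpy, scipy, OpenCV 4.12 (cv2) and the standard library are available. Lean on these libraries where they do the work, as an engineer would, in place of code of your own. Each camera call takes 0.05 s, during which the arm holds its last target. There are 200 camera calls.

## Working session

There is one attempt and no reset: what is moved stays moved. The work goes in short steps, Python scripts to look and compute and a tool call to move; the robot and the scene stay as the last step left them, time stands still between calls to the robot, and variables do not carry over. Pictures are saved under pics/ and viewed, about 8 in all and at most 12, crops included, and the job is handed in when it is done.

Besides the shell and the picture viewer there is one more tool, called after "Emit:" as name(argument=value, ...), one argument or row to a line, values as JSON. send_rows: Moves the arm, as the interface text tells. Its arguments: {"type":"object","properties":{"plan":{"type":"array"},"grip_force":{"type":"number"}},"required":["plan"]}

```bash
mkdir -p pics
python3 - <<'E'
from cell import env
import cv2,numpy as np
a=env.read_camera("scene");b=env.read_camera("top")
cv2.imwrite("pics/s.png",a[:,:,::-1]);cv2.imwrite("pics/t.png",cv2.resize(b[:,:,::-1],(768,576)))
for c in("scene","top"):
    k=env.get_calibration(c);print(c,k['fx'],k['fy'],k['cx'],k['cy'],np.round(k['extrinsics'],4).tolist())
    for q in("binder","divider_tab","next_divider","cup_red","cup_blue","tip_rack"):
        for r in env.regions_of(c,q)[:2]:print(c,q,round(r['confidence'],2),r['rect'])
o=env.get_obs();print(o['time_s'],o['tool_pos'],o['tool_rot'],env.grip_point_offset)
E
```

```text
scene 438.68825970431857 438.68825970431857 254.83272673447541 189.0661933276144 [[0.0075, 0.8407, -0.5414, 1.1702], [1.0, -0.0057, 0.0051, 0.1525], [0.0013, -0.5415, -0.8407, 0.921], [0.0, 0.0, 0.0, 1.0]]
scene binder 0.75 [90.0, 110.8, 285.3, 242.3]
scene binder 0.54 [102.4, 107.7, 195.3, 196.8]
scene divider_tab 0.81 [101.8, 109.3, 198.6, 199.7]
scene next_divider 0.64 [104.7, 171.0, 149.7, 198.6]
scene cup_red 0.69 [264.8, 203.3, 298.5, 239.4]
scene cup_blue 0.7 [197.3, 234.0, 222.8, 263.3]
scene cup_blue 0.19 [103.7, 204.9, 147.4, 255.3]
scene tip_rack 0.96 [104.6, 204.0, 145.0, 257.3]
top 414.6866847247787 414.6866847247787 258.6978648808672 190.293882366781 [[-0.0205, -0.9946, 0.1016, 0.5068], [-0.9993, 0.0173, -0.0328, 0.1834], [0.0308, -0.1022, -0.9943, 1.1141], [0.0, 0.0, 0.0, 1.0]]
top binder 0.9 [229.8, 153.5, 408.5, 294.1]
top divider_tab 0.75 [315.6, 188.8, 402.5, 286.8]
top next_divider 0.7 [228.5, 153.7, 409.0, 291.3]
top cup_red 0.73 [218.2, 145.8, 243.1, 178.2]
top cup_blue 0.65 [281.2, 130.6, 304.5, 150.6]
top tip_rack 0.94 [346.8, 137.5, 381.0, 182.9]
0.7 [0.28787875 0.58278967 0.22262384] [1.79992605e+02 1.89301779e-03 1.53714919e+02] 0.0187
```

View pics/s.png

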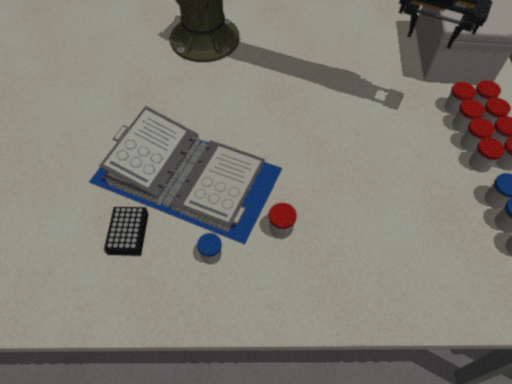

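View pics/t.png

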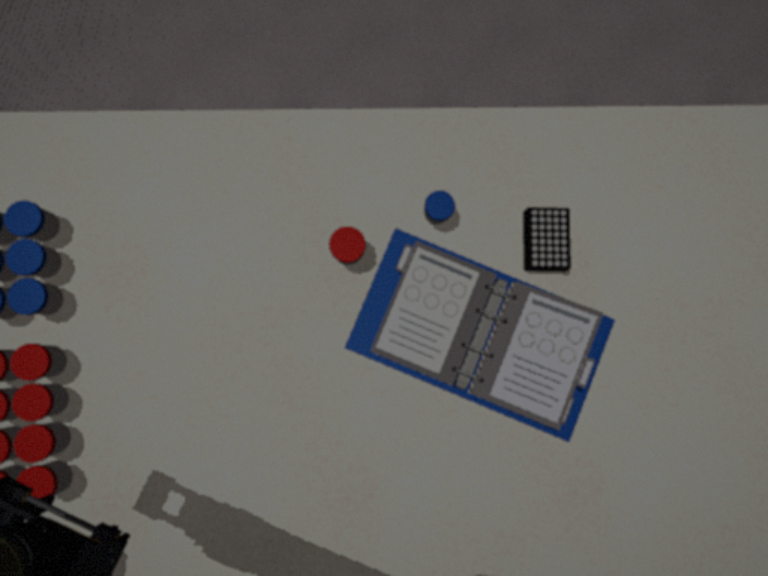

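The top view (768 px wide) shows the binder cover corners near (398,230), (613,320), (569,440) and (347,348). The raised divider's tab is at about (587,374), and the cups and rack lie beyond the far edge. Next I fit the binder pose and the leaf angle.

```bash
cat > h.py <<'E'
from cell import env
import cv2,numpy as np
from scipy.optimize import least_squares
def proj(k,P):
    E=np.linalg.inv(k['extrinsics']);p=np.c_[P,np.ones(len(P))]@E.T
    return np.c_[k['fx']*p[:,0]/p[:,2]+k['cx'],k['fy']*p[:,1]/p[:,2]+k['cy']]
def ray(k,uv,z):
    E=np.array(k['extrinsics']);d=E[:3,:3]@[(uv[0]-k['cx'])/k['fx'],(uv[1]-k['cy'])/k['fy'],1]
    return E[:3,3]+d*(z-E[2,3])/d[2]
def b2w(b,P):
    x,y,t=b;c,s=np.cos(t),np.sin(t);P=np.atleast_2d(P)
    return np.c_[x+c*P[:,0]-s*P[:,1],y+s*P[:,0]+c*P[:,1],P[:,2]]
def tab(b,a,x=(-.025,.025),r=.186): # leaf points
    return b2w(b,[[xx,-r*np.cos(a),.036+r*np.sin(a)] for xx in x])
E
python3 - <<'E'
from h import *
C=np.array([[.118,.216,.004],[.118,-.216,.004],[-.118,-.216,.004],[-.118,.216,.004]])
ks={c:env.get_calibration(c) for c in("scene","top")};H={};
for c in ks:
    im=env.read_camera(c);hsv=cv2.cvtColor(im,cv2.COLOR_RGB2HSV)
    m=((hsv[...,0]>100)&(hsv[...,0]<130)&(hsv[...,1]>120)).astype(np.uint8)
    r=max(env.regions_of(c,"binder"),key=lambda r:r['confidence'])['rect'];w=np.zeros_like(m)
    l,t,R,B=[int(v) for v in r];w[t-4:B+5,l-4:R+5]=1;m*=w
    if c=="scene": m[228:,190:228]*=0
    n,lab,st,_=cv2.connectedComponentsWithStats(m,connectivity=8)
    pts=np.argwhere(np.isin(lab,[i for i in range(1,n) if st[i,4]>25]))[:,::-1].astype(np.float32)
    h=cv2.convexHull(pts);H[c]=h
    print(c,cv2.approxPolyDP(h,6,True)[:,0].tolist())
    s=6;cr=im[t-8:B+8,l-8:R+8,::-1];cv2.imwrite(f"pics/c_{c}.png",cv2.resize(cr,None,fx=3.5,fy=3.5,interpolation=cv2.INTER_CUBIC));print(l-8,t-8,cr.shape)
k=ks['top'];t=[ray(k,(u/1.5,v/1.5),.004) for u,v in[(398,230),(613,320),(569,440),(347,348)]]
print(np.round(t,3))
obs={'top':np.array([(398,230),(613,320),(569,440),(347,348)])/1.5-.2,'scene':np.array([(244,241),(92,183),(148,108),(281,172)])}
ctr=np.mean(t,0)
d=t[0]-t[1];yaw=np.arctan2(-d[0],d[1])
print(ctr,np.degrees(yaw))
for c in ks: print(c,np.round(proj(ks[c],b2w((ctr[0],ctr[1],yaw),C)),1).tolist())
E
```

```text
scene [[280.0, 168.0], [244.0, 242.0], [90.0, 181.0], [100.0, 168.0]]
81 99 (150, 210, 3)
top [[408.0, 213.0], [378.0, 293.0], [231.0, 231.0], [264.0, 153.0]]
223 146 (156, 196, 3)
[[ 0.721  0.127  0.004]
 [ 0.55  -0.258  0.004]
 [ 0.34  -0.167  0.004]
 [ 0.51   0.222  0.004]]
[ 0.53045409 -0.01916004  0.004     ] -23.892131801349258
scene [[243.4, 242.4], [86.9, 180.4], [136.7, 115.9], [281.1, 166.2]]
top [[263.9, 151.6], [411.0, 213.2], [380.1, 295.4], [229.7, 232.0]]
```

View pics/c_scene.png

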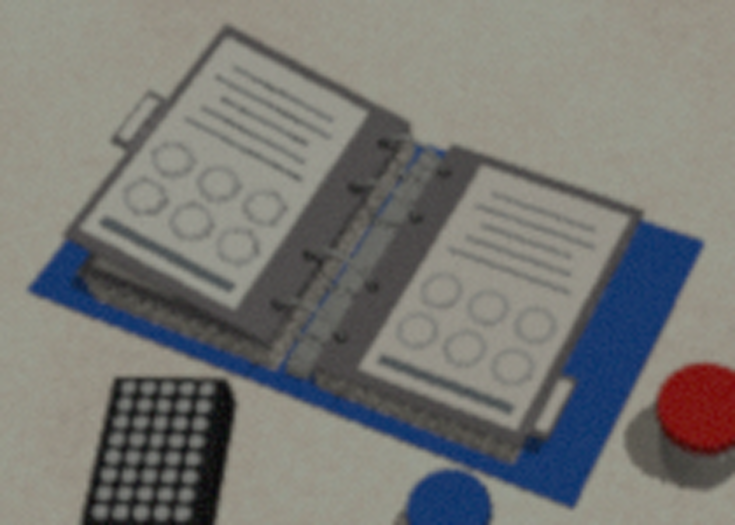

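View pics/c_top.png

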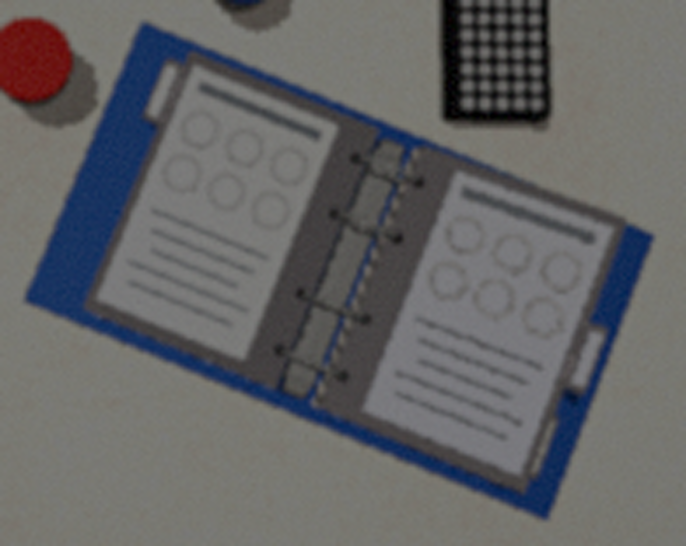

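The cover and leaf corners are clear in both crops. In the scene crop the tab's outer edge runs from (115,138) to (150,92), and in the top crop from (605,328) to (580,392). I'll fit the binder pose and leaf angle to these jointly.

Run:
```python
from h import *
ks={c:env.get_calibration(c) for c in("scene","top")}
off={'scene':(81,99),'top':(223,146)}
def corners(b,a):
    C=b2w(b,[[.118,.216,.004],[.118,-.216,.004],[-.118,-.216,.004],[-.118,.216,.004]])
    T=tab(b,a);L=tab(b,a,(-.105,.105),.172);Lf=b2w(b,[[-.105,.172,.034],[.105,.172,.034]])
    return np.r_[C,T,L,Lf] # 0-3 cover,4 tab near,5 tab far,6 leaf near,7 leaf far
ob={'scene':{0:(574,506),1:(30,290),3:(703,242),4:(150,92),5:(114,138),6:(228,27),7:(70,234),8:(640,210)},
'top':{0:(143,24),1:(653,235),2:(547,518),3:(26,298),4:(582,394),5:(606,328),7:(624,221),6:(527,491),8:(88,304),9:(190,55)}}
def res(p):
    r=[]
    for c in ks:
        q=proj(ks[c],corners(p[:3],p[3]))
        for i,uv in ob[c].items(): r.append(q[i]-(np.array(off[c])+(np.array(uv)+.5)/3.5-.5))
    return np.ravel(r)
s=least_squares(res,[.53,-.02,-.41,.2],loss='soft_l1',x_scale=[.01,.01,.05,.1])
print(s.x,np.degrees(s.x[2]));print(np.round(res(s.x).reshape(-1,2),1).tolist())
np.save('b.npy',s.x)
print('tab',tab(s.x[:3],s.x[3],(0,)),'rings',b2w(s.x[:3],[0,0,.036]))
for c in ks:
  for q,h in(("cup_red",.072),("cup_blue",.064),("tip_rack",.034)):
    l,t,r,B=max(env.regions_of(c,q),key=lambda r:r['confidence'])['rect'];w=ray(ks[c],((l+r)/2,(t+B)/2),h*.7)
    p=w-[s.x[0],s.x[1],0];ct,st=np.cos(s.x[2]),np.sin(s.x[2]);print(c,q,np.round(w,3),'binder',np.round([ct*p[0]+st*p[1],-st*p[0]+ct*p[1]],3))
```

```text
[ 0.53263048 -0.01621572 -0.41886367  0.25568077] -23.999120294569515
[[-0.2, 0.2], [-1.3, -0.6], [0.8, -0.8], [-0.1, -0.2], [-1.0, 0.9], [-0.7, -0.6], [-2.2, 0.4], [1.3, -0.5], [-0.6, -1.8], [0.7, -0.2], [-0.1, 1.0], [-1.5, 0.3], [-0.0, 0.2], [0.2, 0.3], [0.8, -0.6], [-1.4, 0.4], [-2.0, 0.5], [-0.1, -2.0]]
tab [[ 0.45943937 -0.18061245  0.08304016]] rings [[ 0.53263048 -0.01621572  0.036     ]]
scene cup_red [0.697 0.216 0.05 ] binder [0.055 0.279]
scene cup_blue [0.759 0.057 0.045] binder [0.177 0.159]
scene tip_rack [ 0.701 -0.141  0.024] binder [ 0.205 -0.046]
top cup_red [0.687 0.221 0.05 ] binder [0.045 0.279]Traceback (most recent call last):
  File "<stdin>", line 22, in <module>
ValueError: max() iterable argument is empty
```

```bash
cat >> h.py <<'E'
from scipy.spatial.transform import Rotation as R
B=np.load('b.npy') if __import__('os').path.exists('b.npy') else None
def pose(y,z,th,x=0):  # tool in binder plane, th deg tilt
    p=b2w(B[:3],[x,y,z])[0]; return p,R.from_euler('xyz',[np.pi,0,B[2]+np.pi/2])*R.from_rotvec([0,np.radians(th),0])
def now():
    o=env.get_obs();return np.array(o['tool_pos']),R.from_euler('xyz',o['tool_rot'],degrees=True)
def inb(p):
    q=np.array(p)-[B[0],B[1],0];c,s=np.cos(B[2]),np.sin(B[2]);return np.round([c*q[0]+s*q[1],-s*q[0]+c*q[1],q[2]],4)
def rows(targets,cur=None,grip=0):
    p,r=cur or now();out=[]
    for P,Q in targets:
        s=np.round(r.inv().apply(P-p)*1000);w=np.round((r.inv()*Q).as_rotvec(),2)
        out.append([grip]+[int(v) for v in s]+[float(v) for v in w]);p=p+r.apply(s/1000);r=r*R.from_rotvec(w)
    for i in range(0,len(out),12):print(out[i:i+12])
    print('end',inb(p),np.abs(np.array(out)[:,1:]).max(0));return p,r
E
python3 - <<'E'
from h import *
p0,r0=now();P,Q=pose(-.26,.20,0)
a0,a1=np.arctan2(p0[1],p0[0]),np.arctan2(P[1],P[0]);n0,n1=np.hypot(*p0[:2]),np.hypot(*P[:2])
w=(r0.inv()*Q).as_rotvec();print(w,np.degrees([a0,a1]))
T=[]
for f in np.arange(1,23)/22:
    a=a0+f*(a1-a0);n=n0+f*(n1-n0);T.append((np.array([n*np.cos(a),n*np.sin(a),p0[2]+f*(.2-p0[2])]),r0*R.from_rotvec(w*f)))
rows(T)
E
```

```text
[1.04155781e-04 7.78784009e-06 1.53090705e+00] [ 63.70992321 -30.72726428]
[[0, -48, -9, 1, 0.0, 0.0, 0.07], [0, -48, -9, 1, 0.0, 0.0, 0.07], [0, -47, -9, 1, 0.0, 0.0, 0.07], [0, -46, -9, 1, 0.0, -0.0, 0.07], [0, -46, -10, 1, 0.0, -0.0, 0.07], [0, -45, -10, 1, 0.0, -0.0, 0.07], [0, -45, -10, 1, 0.0, -0.0, 0.07], [0, -44, -10, 1, 0.0, -0.0, 0.07], [0, -44, -10, 1, 0.0, -0.0, 0.07], [0, -43, -11, 1, 0.0, -0.0, 0.07], [0, -42, -11, 1, 0.0, -0.0, 0.07], [0, -42, -10, 1, 0.0, -0.0, 0.07]]
[[0, -41, -11, 1, 0.0, -0.0, 0.06], [0, -41, -12, 1, 0.0, -0.0, 0.07], [0, -40, -12, 1, 0.0, -0.0, 0.07], [0, -39, -11, 1, 0.0, -0.0, 0.07], [0, -39, -12, 1, 0.0, -0.0, 0.07], [0, -39, -12, 1, 0.0, -0.0, 0.07], [0, -37, -13, 1, 0.0, -0.0, 0.07], [0, -37, -12, 2, 0.0, -0.0, 0.07], [0, -37, -12, 1, 0.0, -0.0, 0.07], [0, -36, -13, 1, 0.0, -0.0, 0.07]]
end [-1.000e-04 -2.600e-01  1.996e-01] [48.   13.    2.    0.    0.    0.07]
```

Emit:
send_rows(
  plan=[
    [0, -48, -9, 1, 0, 0, 0.07],
    [0, -48, -9, 1, 0, 0, 0.07],
    [0, -47, -9, 1, 0, 0, 0.07],
    [0, -46, -9, 1, 0, 0, 0.07],
    [0, -46, -10, 1, 0, 0, 0.07],
    [0, -45, -10, 1, 0, 0, 0.07],
    [0, -45, -10, 1, 0, 0, 0.07],
    [0, -44, -10, 1, 0, 0, 0.07],
    [0, -44, -10, 1, 0, 0, 0.07],
    [0, -43, -11, 1, 0, 0, 0.07],
    [0, -42, -11, 1, 0, 0, 0.07],
    [0, -42, -10, 1, 0, 0, 0.07],
  ],
)

```text
time_s: 2.35
tool_pos: [0.5542, 0.1179, 0.2107]
tool_rot: [180.0, -0.0, 105.4]
force: [0.2, -0.4, -0.9]
grip_width: 0.0029
```

Emit:
send_rows(
  plan=[
    [0, -41, -11, 1, 0, 0, 0.06],
    [0, -41, -12, 1, 0, 0, 0.07],
    [0, -40, -12, 1, 0, 0, 0.07],
    [0, -39, -11, 1, 0, 0, 0.07],
    [0, -39, -12, 1, 0, 0, 0.07],
    [0, -39, -12, 1, 0, 0, 0.07],
    [0, -37, -13, 1, 0, 0, 0.07],
    [0, -37, -12, 2, 0, 0, 0.07],
    [0, -37, -12, 1, 0, 0, 0.07],
    [0, -36, -13, 1, 0, 0, 0.07],
  ],
)

```text
time_s: 3.35
tool_pos: [0.4259, -0.2552, 0.1997]
tool_rot: [179.9, -0.0, 65.9]
force: [-0.2, 0.1, -0.7]
grip_width: 0.0004
```

Run:
```python
from h import *
p,r=now();o=env.get_obs();print(inb(p),r.as_euler('xyz',degrees=True),o['qpos'],o['force'],o['time_s'])
# tilt to 50 while moving to (-.255,.066)
n=9;rows([pose(-.26+f*(-.005),.20-.07*f,50*f) for f in np.arange(1,n+1)/n]+[pose(-.26,.13-.02*i,50) for i in (1,2,3)])
```

```text
[-0.0003 -0.2617  0.1997] [ 1.79949140e+02 -2.65426564e-03  6.58639672e+01] [-10.72009446  -0.83330892  38.65014805 107.50144168   0.5376529
  73.09949494   3.63521491] [-0.20487365  0.05212461 -0.72870491] 3.35
[[0, 1, 0, 8, 0.0, 0.1, -0.0], [0, -1, 0, 7, 0.0, 0.09, -0.0], [0, -2, 0, 8, 0.0, 0.1, -0.0], [0, -3, 0, 7, 0.0, 0.1, -0.0], [0, -3, 0, 7, 0.0, 0.09, -0.0], [0, -4, 0, 7, 0.0, 0.1, -0.0], [0, -5, 0, 6, 0.0, 0.1, -0.0], [0, -5, 0, 5, 0.0, 0.1, -0.0], [0, -6, 0, 6, 0.0, 0.09, -0.0], [0, -12, 0, 16, 0.0, 0.0, -0.0], [0, -16, 0, 13, 0.0, 0.0, -0.0], [0, -15, 0, 13, 0.0, 0.0, -0.0]]
end [-2.000e-04 -2.601e-01  7.000e-02] [16.   0.  16.   0.   0.1  0. ]
```

Emit:
send_rows(
  plan=[
    [0, 1, 0, 8, 0, 0.1, 0],
    [0, -1, 0, 7, 0, 0.09, 0],
    [0, -2, 0, 8, 0, 0.1, 0],
    [0, -3, 0, 7, 0, 0.1, 0],
    [0, -3, 0, 7, 0, 0.09, 0],
    [0, -4, 0, 7, 0, 0.1, 0],
    [0, -5, 0, 6, 0, 0.1, 0],
    [0, -5, 0, 5, 0, 0.1, 0],
    [0, -6, 0, 6, 0, 0.09, 0],
    [0, -12, 0, 16, 0, 0, 0],
    [0, -16, 0, 13, 0, 0, 0],
    [0, -15, 0, 13, 0, 0, 0],
  ],
)

```text
time_s: 4.55
tool_pos: [0.4278, -0.2515, 0.0685]
tool_rot: [180.0, -49.7, 66.1]
force: [0.4, 0.1, -0.4]
grip_width: 0.0002
```

Run:
```python
from h import *
p,r=now();o=env.get_obs();print(inb(p),r.as_euler('xyz',degrees=True),o['qpos'],o['force'],o['time_s'])
print(np.degrees((pose(0,0,0)[1].inv()*r).as_rotvec()))
im=env.read_camera("scene");cv2.imwrite("pics/a1.png",cv2.resize(im[70:270,60:310,::-1],None,fx=3,fy=3,interpolation=cv2.INTER_CUBIC))
```

```text
[-1.000e-04 -2.576e-01  6.850e-02] [179.99434105 -49.74808359  66.12779666] [ 23.01942711  34.99124049  40.70886291 105.93811268 -55.85949887
  93.33140566  63.2742403 ] [ 0.41622583  0.09065843 -0.42043893] 4.55
[ 0.04980007 49.74806816 -0.11638475]
```

View pics/a1.png

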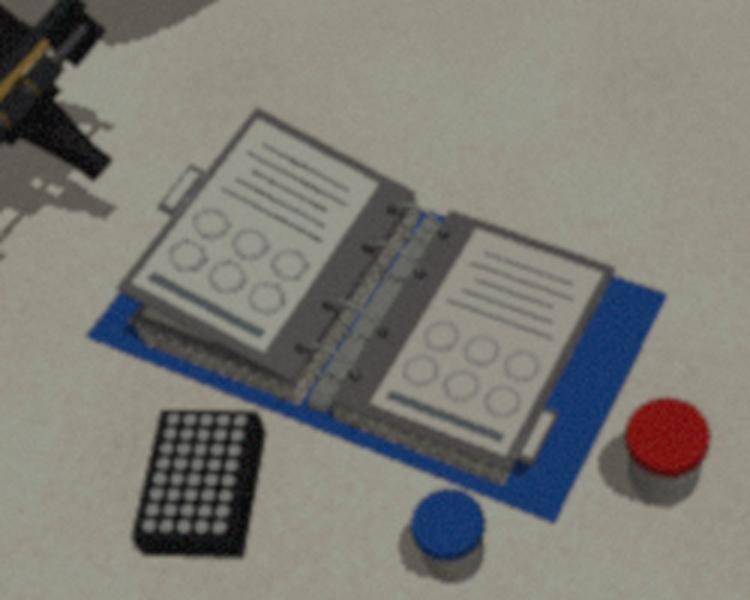

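The arm is at (100,165) in this crop, clear of the tab at (180,190). Everything else is unmoved. I'll slide the tip under the tab and start the arc.

```bash
cat >> h.py <<'E'
def arc(a,push=0):
    A=np.radians(a);u=np.array([-np.cos(A),np.sin(A)]);n=np.array([np.sin(A),np.cos(A)])
    C=np.array([0,.036]);th=max(0,50*(90-a)/75);t=np.radians(th)
    d=np.array([np.sin(t),-np.cos(t)]);m=np.array([np.cos(t),np.sin(t)])
    if a<90: T=C+.186*u-.0015*n+.012*d-.0095*m
    else:
        r=.174-.019*(a-90)/90;T=C+r*u-.0015*n-.0095*m
    return pose(T[0]+push*n[0],T[1]+push*n[1],th)
E
python3 - <<'E'
from h import *
cur=(pose(-.258,.0685,50)[0],now()[1])
c=rows([pose(-.258+.079*f,.0685-.0045*f,50) for f in np.arange(1,9)/8],cur)
c=rows([arc(a) for a in np.arange(15,91,2.5)],c)
c=rows([arc(a) for a in np.arange(93,180,3)],c)
E
```

```text
[[0, 6, 0, 8, -0.0, 0.0, -0.0], [0, 6, 0, 8, -0.0, 0.0, -0.0], [0, 6, 0, 8, -0.0, 0.0, -0.0], [0, 6, 0, 8, -0.0, 0.0, -0.0], [0, 6, 0, 8, -0.0, 0.0, -0.0], [0, 6, 0, 7, -0.0, 0.0, -0.0], [0, 6, 0, 8, -0.0, 0.0, -0.0], [0, 6, 0, 8, -0.0, 0.0, -0.0]]
end [-0.0002 -0.1789  0.0644] [6. 0. 8. 0. 0. 0.]
[[0, 4, 0, -1, -0.0, 0.0, -0.0], [0, 7, 0, -3, -0.0, -0.02, -0.0], [0, 7, 0, -4, -0.0, -0.03, -0.0], [0, 7, 0, -3, -0.0, -0.03, -0.0], [0, 7, 0, -3, -0.0, -0.03, -0.0], [0, 8, 0, -4, -0.0, -0.03, -0.0], [0, 7, 0, -3, -0.0, -0.03, -0.0], [0, 7, 0, -3, -0.01, -0.03, -0.0], [0, 8, 0, -2, 0.0, -0.03, -0.0], [0, 7, 0, -3, 0.0, -0.03, -0.0], [0, 7, 0, -3, 0.0, -0.03, -0.0], [0, 8, 0, -2, 0.0, -0.03, -0.0]]
[[0, 7, 0, -3, 0.0, -0.02, -0.0], [0, 8, 0, -2, 0.0, -0.03, -0.0], [0, 7, 0, -2, 0.0, -0.03, -0.0], [0, 8, 0, -2, 0.0, -0.03, -0.0], [0, 8, 0, -2, 0.0, -0.03, -0.0], [0, 7, 0, -2, 0.0, -0.03, -0.0], [0, 8, 0, -1, 0.0, -0.03, -0.0], [0, 7, 0, -2, 0.0, -0.03, -0.0], [0, 8, 0, -2, 0.0, -0.03, -0.0], [0, 8, 0, -1, 0.0, -0.03, -0.0], [0, 8, 0, -1, 0.0, -0.03, -0.0], [0, 7, 0, -1, 0.0, -0.02, -0.0]]

[... 521 characters left out ...]
 4, 0.0, 0.0, -0.0], [0, 8, -1, 5, 0.0, 0.0, -0.0], [0, 8, 0, 4, 0.0, 0.0, -0.0], [0, 7, 0, 5, 0.0, 0.0, -0.0], [0, 7, 0, 6, 0.0, 0.0, -0.0]]
[[0, 6, 0, 5, 0.0, 0.0, -0.0], [0, 7, 0, 6, 0.0, 0.0, -0.0], [0, 5, 0, 7, 0.0, 0.0, -0.0], [0, 6, 0, 6, 0.0, 0.0, -0.0], [0, 5, 0, 7, 0.0, 0.0, -0.0], [0, 5, 0, 7, 0.0, 0.0, -0.0], [0, 4, 0, 8, 0.0, 0.0, -0.0], [0, 4, 0, 7, 0.0, 0.0, -0.0], [0, 4, 0, 8, 0.0, 0.0, -0.0], [0, 3, 0, 8, 0.0, 0.0, -0.0], [0, 3, 0, 8, 0.0, 0.0, -0.0], [0, 2, 0, 8, 0.0, 0.0, -0.0]]
[[0, 2, 0, 8, 0.0, 0.0, -0.0], [0, 1, 0, 8, 0.0, 0.0, -0.0], [0, 1, 0, 8, 0.0, 0.0, -0.0], [0, 1, 0, 8, 0.0, 0.0, -0.0], [0, 0, 0, 8, 0.0, 0.0, -0.0]]
end [0.0003 0.1462 0.0461] [9. 1. 8. 0. 0. 0.]
```

Emit:
send_rows(
  plan=[
    [0, 6, 0, 8, 0, 0, 0],
    [0, 6, 0, 8, 0, 0, 0],
    [0, 6, 0, 8, 0, 0, 0],
    [0, 6, 0, 8, 0, 0, 0],
    [0, 6, 0, 8, 0, 0, 0],
    [0, 6, 0, 7, 0, 0, 0],
    [0, 6, 0, 8, 0, 0, 0],
    [0, 6, 0, 8, 0, 0, 0],
  ],
)

```text
time_s: 5.4
tool_pos: [0.4599, -0.1792, 0.0659]
tool_rot: [180.0, -49.8, 66.1]
force: [-1.0, 1.0, -0.7]
grip_width: 0.0006
```

Run:
```python
from h import *
p,r=now();o=env.get_obs();print(inb(p),o['force'],o['time_s'])
im=env.read_camera("scene")[70:220,60:260];im2=env.read_camera("top")[160:310,290:450]
cv2.imwrite("pics/a2.png",cv2.resize(np.hstack([im,im2])[:,:,::-1],None,fx=2.2,fy=2.2,interpolation=cv2.INTER_CUBIC))
```

```text
[-0.0002 -0.1784  0.0659] [-0.98808976  1.0490703  -0.65667061] 5.4
```

View pics/a2.png

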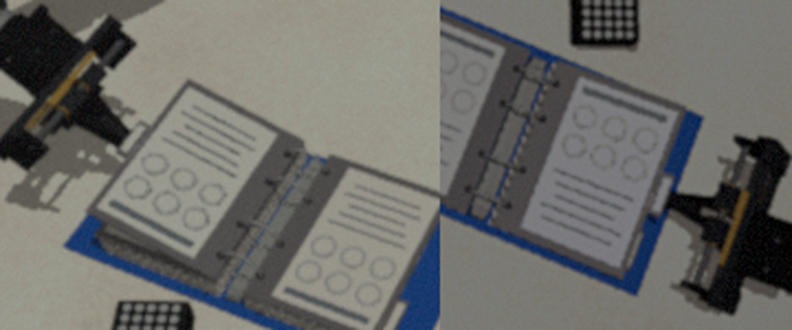

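The tip has disappeared under the tab in both views, at (130,140) on the left and (665,198) on the right. Starting the lift.

Emit:
send_rows(
  plan=[
    [0, 4, 0, -1, 0, 0, 0],
    [0, 7, 0, -3, 0, -0.02, 0],
    [0, 7, 0, -4, 0, -0.03, 0],
    [0, 7, 0, -3, 0, -0.03, 0],
    [0, 7, 0, -3, 0, -0.03, 0],
    [0, 8, 0, -4, 0, -0.03, 0],
  ],
)

```text
time_s: 6.1
tool_pos: [0.4649, -0.1677, 0.1081]
tool_rot: [180.0, -41.7, 66.0]
force: [-0.2, 0.1, -1.0]
grip_width: 0.0005
```

Run:
```python
from h import *
p,r=now();o=env.get_obs();print(inb(p),o['force'],o['time_s'])
im=env.read_camera("scene")[70:220,60:260];im2=env.read_camera("top")[160:310,290:450]
cv2.imwrite("pics/a3.png",cv2.resize(np.hstack([im,im2])[:,:,::-1],None,fx=2.2,fy=2.2,interpolation=cv2.INTER_CUBIC))
```

```text
[-0.0002 -0.1659  0.1081] [-0.21191932  0.06933247 -1.04266892] 6.1
```

View pics/a3.png

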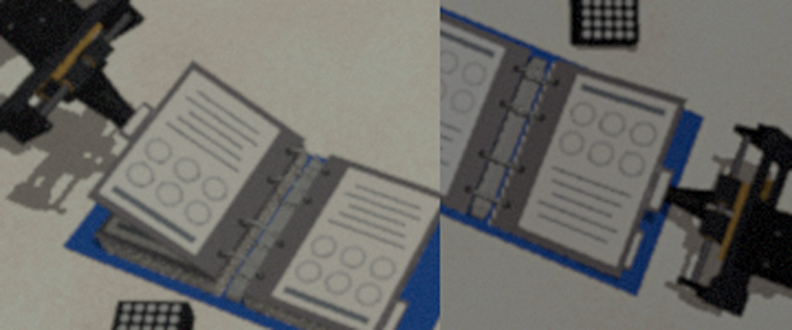

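The leaf is rising on the fingertip, and the next divider (its tab at (635,245) in the right half) stays flat. Continuing to upright.

Emit:
send_rows(
  plan=[
    [0, 7, 0, -3, 0, -0.03, 0],
    [0, 7, 0, -3, 0, -0.03, 0],
    [0, 8, 0, -2, 0, -0.03, 0],
    [0, 7, 0, -3, 0, -0.03, 0],
    [0, 7, 0, -3, 0, -0.03, 0],
    [0, 8, 0, -2, 0, -0.03, 0],
    [0, 7, 0, -3, 0, -0.02, 0],
    [0, 8, 0, -2, 0, -0.03, 0],
    [0, 7, 0, -2, 0, -0.03, 0],
  ],
)

```text
time_s: 7.1
tool_pos: [0.4813, -0.1307, 0.164]
tool_rot: [-180.0, -26.9, 66.0]
force: [-0.7, -1.0, 0.1]
grip_width: 0.0005
```

Emit:
send_rows(
  plan=[
    [0, 8, 0, -2, 0, -0.03, 0],
    [0, 8, 0, -2, 0, -0.03, 0],
    [0, 7, 0, -2, 0, -0.03, 0],
    [0, 8, 0, -1, 0, -0.03, 0],
    [0, 7, 0, -2, 0, -0.03, 0],
    [0, 8, 0, -2, 0, -0.03, 0],
    [0, 8, 0, -1, 0, -0.03, 0],
    [0, 8, 0, -1, 0, -0.03, 0],
    [0, 7, 0, -1, 0, -0.02, 0],
  ],
)

```text
time_s: 8.0
tool_pos: [0.5057, -0.0756, 0.2007]
tool_rot: [-180.0, -12.0, 66.0]
force: [-0.6, -0.4, 0.2]
grip_width: 0.0005
```

Run:
```python
from h import *
p,r=now();o=env.get_obs();print(inb(p),o['force'],o['time_s'],np.degrees((pose(0,0,0)[1].inv()*r).as_rotvec()))
im=env.read_camera("scene")[50:200,60:260];im2=env.read_camera("top")[160:310,270:430]
cv2.imwrite("pics/a4.png",cv2.resize(np.hstack([im,im2])[:,:,::-1],None,fx=2.2,fy=2.2,interpolation=cv2.INTER_CUBIC))
c=rows([arc(a) for a in np.arange(75,91,2.5)])
```

```text
[-0.0004 -0.0652  0.2007] [-0.64211949 -0.43286826  0.16953263] 8.0 [ 3.06356514e-02  1.19790063e+01 -1.12512370e-02]
[[0, 7, 0, 0, -0.0, -0.04, 0.0], [0, 8, 1, 0, -0.0, -0.03, 0.0], [0, 7, 0, -1, -0.0, -0.02, 0.0], [0, 8, 0, -1, -0.0, -0.03, 0.0], [0, 8, 0, 0, -0.0, -0.03, 0.0], [0, 8, 0, -1, -0.0, -0.03, 0.0], [0, 8, 0, 0, -0.0, -0.03, 0.0]]
end [ 0.0004 -0.0106  0.21  ] [8.   1.   1.   0.   0.04 0.  ]
```

View pics/a4.png

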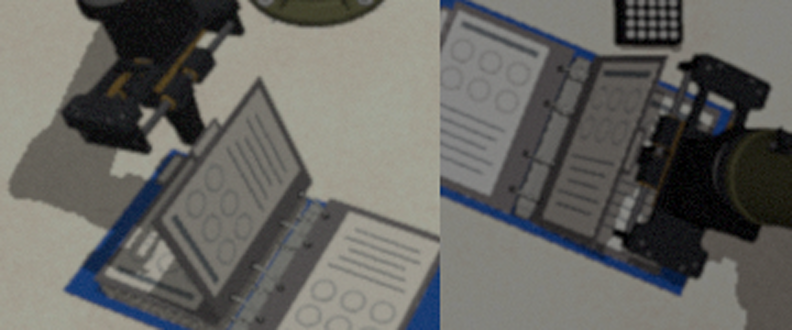

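The leaf stands at about 72° with the finger behind the tab, and the next divider is flat underneath. Continuing over the top.

Emit:
send_rows(
  plan=[
    [0, 8, 0, -1, 0, -0.03, 0],
    [0, 8, 0, -1, 0, -0.03, 0],
    [0, 8, 0, -1, 0, -0.03, 0],
    [0, 7, 0, 0, 0, -0.03, 0],
    [0, 8, 0, 0, 0, -0.03, 0],
    [0, 8, 0, 0, 0, -0.03, 0],
    [0, 8, 0, 0, 0, -0.03, 0],
    [0, 9, 0, 2, 0, 0, 0],
    [0, 9, 0, 2, 0, 0, 0],
    [0, 9, 0, 2, 0, 0, 0],
    [0, 8, 0, 3, 0, 0, 0],
    [0, 9, 0, 3, 0, 0, 0],
  ],
)

```text
time_s: 9.3
tool_pos: [0.5458, 0.0142, 0.1978]
tool_rot: [-180.0, -0.0, 66.0]
force: [-0.1, 0.4, 0.7]
grip_width: 0.0006
```

Emit:
send_rows(
  plan=[
    [0, 8, 0, 3, 0, 0, 0],
    [0, 8, 0, 3, 0, 0, 0],
    [0, 8, 0, 4, 0, 0, 0],
    [0, 8, 0, 5, 0, 0, 0],
    [0, 8, 0, 4, 0, 0, 0],
    [0, 7, 0, 5, 0, 0, 0],
    [0, 7, 0, 6, 0, 0, 0],
  ],
)

```text
time_s: 10.0
tool_pos: [0.5679, 0.0641, 0.1677]
tool_rot: [180.0, -0.0, 66.1]
force: [0.1, 0.2, 0.7]
grip_width: 0.0004
```

Run:
```python
from h import *
p,r=now();o=env.get_obs();print(inb(p),o['force'],o['time_s'],np.degrees((pose(0,0,0)[1].inv()*r).as_rotvec()))
im=env.read_camera("scene")[70:220,90:290];im2=env.read_camera("top")[140:290,230:390]
cv2.imwrite("pics/a5.png",cv2.resize(np.hstack([im,im2])[:,:,::-1],None,fx=2.2,fy=2.2,interpolation=cv2.INTER_CUBIC))
T=pose(0,0,0)[1]
c=rows([(arc(a)[0],T) for a in np.arange(129,180,3)])
```

```text
[-0.0004  0.0877  0.1677] [0.09536564 0.1501187  0.74033147] 10.0 [-0.00626517  0.01372103 -0.05345306]
[[0, 6, 1, 1, -0.0, 0.0, 0.0], [0, 6, 0, 6, -0.0, 0.0, 0.0], [0, 6, 0, 6, -0.0, 0.0, 0.0], [0, 5, 0, 7, -0.0, 0.0, 0.0], [0, 5, 0, 7, -0.0, 0.0, 0.0], [0, 5, 1, 7, -0.0, 0.0, 0.0], [0, 4, 0, 7, -0.0, 0.0, 0.0], [0, 4, 0, 8, -0.0, 0.0, 0.0], [0, 4, 0, 8, -0.0, 0.0, 0.0], [0, 3, 0, 7, -0.0, 0.0, 0.0], [0, 3, 0, 8, -0.0, 0.0, 0.0], [0, 2, 0, 8, -0.0, 0.0, 0.0]]
[[0, 2, 0, 8, -0.0, 0.0, 0.0], [0, 1, 0, 9, -0.0, 0.0, 0.0], [0, 1, 0, 8, -0.0, 0.0, 0.0], [0, 1, 0, 8, -0.0, 0.0, 0.0], [0, 0, 0, 8, -0.0, 0.0, 0.0]]
end [0.0003 0.146  0.0458] [6. 1. 9. 0. 0. 0.]
```

View pics/a5.png

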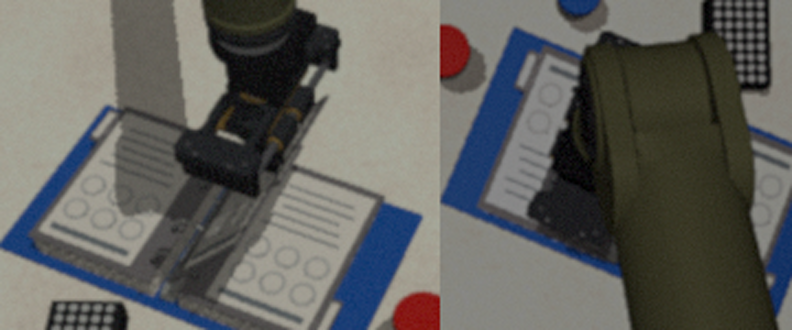

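The leaf leans to the left ahead of the finger, its edge showing near (300,130)–(200,250) in the left half. The right-hand stack looks undisturbed. Continuing down, then I'll press gently in 1–2 mm steps.

Emit:
send_rows(
  plan=[
    [0, 6, 0, 5, 0, 0, 0],
    [0, 7, 0, 6, 0, 0, 0],
    [0, 5, 0, 7, 0, 0, 0],
    [0, 6, 0, 6, 0, 0, 0],
    [0, 5, 0, 7, 0, 0, 0],
    [0, 5, 0, 7, 0, 0, 0],
    [0, 4, 0, 8, 0, 0, 0],
    [0, 4, 0, 7, 0, 0, 0],
    [0, 4, 0, 8, 0, 0, 0],
    [0, 3, 0, 8, 0, 0, 0],
    [0, 2, 0, 8, 0, 0, 0],
    [0, 1, 0, 8, 0, 0, 0],
  ],
)

```text
time_s: 11.3
tool_pos: [0.5887, 0.1112, 0.0824]
tool_rot: [-180.0, -0.0, 66.1]
force: [0.4, 0.6, -0.3]
grip_width: 0.0004
```

Emit:
send_rows(
  plan=[
    [0, 0, 0, 8, 0, 0, 0],
    [0, 0, 0, 8, 0, 0, 0],
    [0, 0, 0, 7, 0, 0, 0],
    [0, 0, 0, 4, 0, 0, 0],
    [0, 0, 0, 0, 0, 0, 0],
  ],
)

```text
time_s: 11.8
tool_pos: [0.5882, 0.1107, 0.0553]
tool_rot: [-179.9, 0.1, 66.0]
force: [1.2, -0.0, 0.5]
grip_width: 0.0005
```

Run:
```python
from h import *
p,r=now();o=env.get_obs();print(inb(p),o['force'],o['time_s'])
```

```text
[-0.0009  0.1385  0.0553] [ 1.16408742 -0.02264956  0.48213689] 11.8
```

Emit:
send_rows(
  plan=[
    [0, 0, 0, 5, 0, 0, 0],
    [0, 0, 0, 5, 0, 0, 0],
    [0, 0, 0, 4, 0, 0, 0],
    [0, 0, 0, 0, 0, 0, 0],
  ],
)

```text
time_s: 12.2
tool_pos: [0.5882, 0.1108, 0.0413]
tool_rot: [-179.9, 0.0, 66.1]
force: [0.5, 0.3, 0.3]
grip_width: 0.0008
```

Emit:
send_rows(
  plan=[
    [0, 0, 0, 1, 0, 0, 0],
    [0, 0, 0, 1, 0, 0, 0],
    [0, 0, 0, 0, 0, 0, 0],
  ],
)

```text
time_s: 12.5
tool_pos: [0.5887, 0.1109, 0.0401]
tool_rot: [180.0, -0.0, 66.1]
force: [0.1, 0.2, 0.5]
grip_width: 0.0005
```

Emit:
send_rows(
  plan=[
    [0, 0, 0, 1, 0, 0, 0],
    [0, 0, 0, 0, 0, 0, 0],
  ],
)

```text
time_s: 12.7
tool_pos: [0.5888, 0.111, 0.0391]
tool_rot: [180.0, -0.0, 66.1]
force: [0.5, 0.3, -0.0]
grip_width: 0.0004
```

Emit:
send_rows(
  plan=[
    [0, 0, 0, 1, 0, 0, 0],
    [0, 0, 0, 0, 0, 0, 0],
  ],
)

```text
time_s: 12.9
tool_pos: [0.5887, 0.111, 0.038]
tool_rot: [180.0, -0.0, 66.1]
force: [0.5, 0.3, -0.1]
grip_width: 0.0005
```

Emit:
send_rows(
  plan=[
    [0, 0, 0, 1, 0, 0, 0],
    [0, 0, 0, 0, 0, 0, 0],
  ],
)

```text
time_s: 13.1
tool_pos: [0.5888, 0.111, 0.0379]
tool_rot: [-180.0, -0.0, 66.0]
force: [-1.2, -0.5, 5.7]
grip_width: 0.0001
```

Emit:
send_rows(
  plan=[
    [0, 0, 0, 0.5, 0, 0, 0],
    [0, 0, 0, 0, 0, 0, 0],
  ],
)

```text
time_s: 13.3
tool_pos: [0.5888, 0.111, 0.0378]
tool_rot: [-180.0, -0.0, 66.0]
force: [-2.4, -0.8, 8.2]
grip_width: 0.0007
```

Firm stop at z = 37.8 mm with 8 N, which is the expected height of the leaf when flat. Retreating straight up and back.

Emit:
send_rows(
  plan=[
    [0, 0, 0, -2, 0, 0, 0],
    [0, 0, 0, -5, 0, 0, 0],
    [0, 0, 0, -15, 0, 0, 0],
    [0, 0, 0, -25, 0, 0, 0],
    [0, 0, 0, -35, 0, 0, 0],
    [0, 0, 0, -45, 0, 0, 0],
    [0, 0, 0, -45, 0, 0, 0],
    [0, 40, -15, -20, 0, 0, 0],
    [0, 45, -15, 0, 0, 0, 0],
    [0, 45, -15, 0, 0, 0, 0],
    [0, 45, -15, 0, 0, 0, 0],
    [0, 45, -15, 0, 0, 0, 0],
  ],
)

```text
time_s: 14.5
tool_pos: [0.6095, 0.3443, 0.23]
tool_rot: [180.0, -0.1, 66.0]
force: [1.3, 0.5, 0.1]
grip_width: 0.0007
```

Emit:
send_rows(
  plan=[
    [0, 45, -15, 0, 0, 0, 0],
    [0, 40, -15, 0, 0, 0, 0],
    [0, 0, 0, 0, 0, 0, 0],
    [0, 0, 0, 0, 0, 0, 0],
  ],
)

```text
time_s: 14.9
tool_pos: [0.6158, 0.4336, 0.2284]
tool_rot: [180.0, 0.0, 66.2]
force: [-0.9, -0.9, 1.0]
grip_width: 0.0002
```

Run:
```python
from h import *
o=env.get_obs();print(o['force'],o['time_s'],inb(o['tool_pos']))
im=env.read_camera("scene")[90:270,80:310];im2=env.read_camera("top")[120:300,215:415]
cv2.imwrite("pics/a6.png",cv2.resize(np.hstack([im,im2])[:,:,::-1],None,fx=1.85,fy=1.85,interpolation=cv2.INTER_CUBIC))
for c in("scene","top"):
  for q in("cup_red","cup_blue","tip_rack"):print(c,q,[r['rect'] for r in env.regions_of(c,q)[:1]])
```

```text
[-0.91695373 -0.89081513  1.00644392] 14.9 [-0.1069  0.4448  0.2284]
scene cup_red [[265.1, 203.3, 297.8, 238.7]]
scene cup_blue [[194.1, 234.1, 220.1, 265.4]]
scene tip_rack [[105.1, 206.8, 145.5, 256.4]]
top cup_red [[218.6, 149.7, 246.1, 179.3]]
top cup_blue [[281.7, 128.4, 305.0, 149.7]]
top tip_rack [[347.7, 136.2, 379.3, 183.1]]
```

View pics/a6.png

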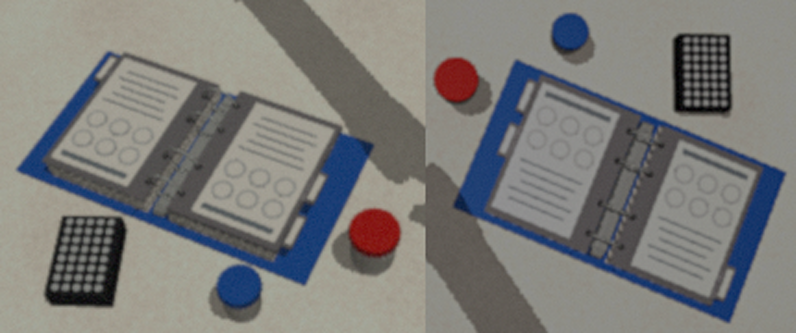

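The divider lies flat on the left, with its tab at (318,188) beside the earlier one. The next divider is flat on the right, and the binder and bystanders haven't moved. Handing in.

```bash
python3 -c "
from cell import env
env.sign_off()"
```

```text
the job is handed in; nothing more can be done
```

I turned the uppermost divider from the right over the rings and flat onto the pages at the left, then handed the job in at about 15 s of the 54 s allowed. `sign_off` gives no verdict, so the result rests on the checks below.

I pushed from under the tab with the gripper closed throughout, so nothing was pinched. The last push down was in steps of 1 mm or less.

**Leaf:** the push stopped firmly at a height of 37.8 mm with about 8 N. The leaf's upper face should be at about 37.5 mm when flat.

**Final pictures:** the leaf is flat on the left and the next divider is still flat on the right. Binder corners are within about 1 px of the start.

**Cups and rack:** their detected outlines are within about 1–4 px of the start, mostly detector scatter. I saw no movement in the pictures.

**Arm:** it finished at a height of 0.23 m, clear of everything. The force sensor read about 1 N per axis, much as it did in free air.

**One check failed:** early on, the detector missed one of the cups or the rack in the top view, so its start position came from the earlier detection pass and the pictures.

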